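# Number the sample cans at the inkjet coder

## Task

The rinsed jerrycans on the hook rack are to be numbered: the coder counts up, so take them one at a time in order from the robot's left to its right, whatever hooks are in use. Lift each can off its hook, stand it upright in the middle of the steel plate with a broad side square to the print head, squeeze the coder's trigger fully home and let it go, then stand the can upright in the grey tote before fetching the next. Leave the other things on the bench where they are.

Things in the scene. Friction and masses are not known exactly. Their poses are not given: they have to be found in the camera images.
- can1: White 1-litre jerrycan, on the left hook (robot's left) at the start, or absent. Origin: middle of its underside. All cans: body 65 mm thick along x (broad sides face +x, -x), 110 wide along y, 130 tall. Bar handle on top along y: bar 18 mm (x) by 14 (z), from y = -52 to +20, middle at z = 175, on 10 mm posts at y = -47 and +15; opening under it 38 mm high.
- can2: The same jerrycan, middle hook, or absent. Black cap 28 mm across at y = +40 mm, top at z = 164 mm. 0.12 to 0.21 kg, balanced at y = 0, where the hook wire passes under the handle bar: pinch the bar across x at about y = -22 mm, clear of the wire. Overall height 182 mm.
- can3: The same jerrycan, right-hand hook, or absent. Hanging, any can has its underside 47 mm above the bench. To unhook: raise it 18 to 26 mm (over 31 mm its body meets the wire), move it at least 68 mm along the rack's -x so that its whole body is past the hook tip, then lift away.
- rack: Fixed grey hook rack, 430 mm wide. Origin: on the bench under the root of the middle hook. Hooks point along its -x at y = +130, 0, -130 mm: 7 mm wire, level part with top 215 mm above the bench out to x = -58, then a tip out to x = -70 that rises 14 mm. Cans hang at about x = -45. Rail behind the cans: front at x = +6, top at z = 194. A 4 mm drip plate lies under the cans.
- coder: Fixed stand with an inkjet coder clamped on its side. Origin: on the bench under the middle of the steel plate (130 mm in x, 85 in y, top at z = 10). Print head face at y = -44, centred at x = 6, z = 125, looking along +y; housing behind it, y = -65 to -205, x = -46 to 54, top z = 168. A can stands mid-plate with its x axis along the coder's y (either way round), 11 mm from the head.
- grip (a point): Point to squeeze, in the middle of the coder's fixed pistol grip, 125 mm above the bench; axes as the coder's. The level grip is 30 mm deep in y, 34 mm high and ends 57 mm further along -x. The trigger lies on its +y side: one finger behind the grip (-y), one outside the trigger, closing along y. Grip and trigger measure 58 mm here at rest, 46 mm squeezed.
- trigger (a joint): Sprung black trigger lever, 76 mm long, 24 high, hinged about a vertical axis at coder x = -50, y = -98 mm. 0 = at rest, standing out from the grip; 0.22 rad = fully squeezed. Level with the point grip (55 mm from the hinge) it takes about 3 N to start and 8 N to squeeze home; it springs back by itself.
- shutter_mid (a point): Middle of the ribbed grey shutter (34 mm wide, 38 high, 3 thick) that covers the coder's nozzles in front of the print head, 125 mm above the bench at rest; axes as the coder's. The trigger lifts it straight up: 30 mm, clear of the copper nozzle plate, when squeezed home; it drops back on release. No force on it otherwise.
- tote: Loose grey shallow tote, 0.7 kg. Origin: middle of its underside. Outside 92 mm along x, 370 along y, 55 high; walls and floor 5 mm. It takes three cans in a row, their y axes along the tote's y, at about y = -118, 0 and +118 mm.
- labels: Bystander: roll of blank labels lying flat, 96 mm across, 55 mm high.
- driver: Bystander: orange-handled screwdriver lying on the bench.
- tape: Bystander: roll of clear tape lying flat, 100 mm across, 48 mm high.
- solvent: Bystander: white bottle, 64 mm across, 150 mm high.
- caps: Bystander: cardboard box of black caps, 120 by 100 by 50 mm.
- wrench: Bystander: steel wrench lying on the bench.

How it is judged:
On the way, in this order (a step that is already met when the one before it is completed fails the run):
1. the left-hand can stands on the plate square to the print head, let go, and the trigger is squeezed home, so that the shutter is lifted clear (x of can1 in the frame of coder between -0.022 and 0.022 m and y of can1 in the frame of coder between -0.016 and 0.016 m and z of can1 in the frame of coder below 0.013 m and angle between can1's own z axis and vertical below 0.05 rad and angle between the x axis of can1 and the y axis of coder, either way round below 0.17 rad and contact force between the fingers and can1 below 0.1 N and z of shutter_mid in the frame of can1 above 0.14 m), for 0.2 s.
2. the left-hand can is then stood upright in the tote (x of can1 in the frame of tote between -0.05 and 0.05 m and y of can1 in the frame of tote between -0.18 and 0.18 m and z of can1 in the frame of tote below 0.02 m and angle between can1's own z axis and vertical below 0.15 rad and contact force between the fingers and can1 below 0.1 N), for 0.2 s.
3. the middle can stands on the plate square to the print head, let go, and the trigger is squeezed home, so that the shutter is lifted clear (x of can2 in the frame of coder between -0.022 and 0.022 m and y of can2 in the frame of coder between -0.016 and 0.016 m and z of can2 in the frame of coder below 0.013 m and angle between can2's own z axis and vertical below 0.05 rad and angle between the x axis of can2 and the y axis of coder, either way round below 0.17 rad and contact force between the fingers and can2 below 0.1 N and z of shutter_mid in the frame of can2 above 0.14 m), for 0.2 s.
4. the middle can is then stood upright in the tote (x of can2 in the frame of tote between -0.05 and 0.05 m and y of can2 in the frame of tote between -0.18 and 0.18 m and z of can2 in the frame of tote below 0.02 m and angle between can2's own z axis and vertical below 0.15 rad and contact force between the fingers and can2 below 0.1 N), for 0.2 s.
5. the right-hand can stands on the plate square to the print head, let go, and the trigger is squeezed home, so that the shutter is lifted clear (x of can3 in the frame of coder between -0.022 and 0.022 m and y of can3 in the frame of coder between -0.016 and 0.016 m and z of can3 in the frame of coder below 0.013 m and angle between can3's own z axis and vertical below 0.05 rad and angle between the x axis of can3 and the y axis of coder, either way round below 0.17 rad and contact force between the fingers and can3 below 0.1 N and z of shutter_mid in the frame of can3 above 0.14 m), for 0.2 s.
6. the right-hand can is then stood upright in the tote (x of can3 in the frame of tote between -0.05 and 0.05 m and y of can3 in the frame of tote between -0.18 and 0.18 m and z of can3 in the frame of tote below 0.02 m and angle between can3's own z axis and vertical below 0.15 rad and contact force between the fingers and can3 below 0.1 N), for 0.2 s.
At the end, for the whole second after the job is handed in: Each can present, in turn from the left, stood let go on the plate (within 22 mm by 16 mm, 0.17 rad) while the trigger held the shutter 25 mm or more up; now all stand upright (0.15 rad) on the floor of the flat-standing tote, at rest, and the trigger is back below 0.04 rad (x of can1 in the frame of tote between -0.05 and 0.05 m and y of can1 in the frame of tote between -0.18 and 0.18 m and z of each of can1, can2, can3 in the frame of tote below 0.02 m and angle between each of can1, can2, can3's own z axis and vertical below 0.15 rad and linear speed of each of can1, can2, can3 below 0.02 m/s and x of can2 in the frame of tote between -0.05 and 0.05 m and y of can2 in the frame of tote between -0.18 and 0.18 m and x of can3 in the frame of tote between -0.05 and 0.05 m and y of can3 in the frame of tote between -0.18 and 0.18 m and value of joint trigger below 0.04 rad and height (world z) of tote below 0.01 m and angle between tote's own z axis and vertical below 0.05 rad); the robot touches nothing.
It fails at once if another thing on the bench is moved by more than 30 mm (distance of any of labels, driver, tape, solvent, caps, wrench from where it was at the start of the episode above 0.03 m).
Of can1, can2, can3 only 2 to 3 are there at a start; the rules pass over those that are not, and their reading is None.
At some moment in a run one of tote may be knocked a few centimetres aside while the robot is not near it.
It also fails if it takes over 210 s, if anything falls off the work surface, if the arm or the gripper's body presses on something with over 40 N, if the wrist force passes 120 N, or if a joint passes its speed limit or range.

## Robot

A 7-joint arm with a two-finger parallel gripper is mounted at the origin on the work surface. World frame = base frame: x ahead of the robot, y to its left, z up, the work surface at z = 0. Lengths are in m, angles in rad, forces in N, time in s.
With the tool pointing down it reaches from about 0.425 to 0.95 m from the base axis. Payload 4.7 kg.
Tool frame: the origin (TCP) lies at the very end of the fingers, on their centre line; the grasp point (between the pads) lies 19 mm behind it; z points along the fingers, y is the line along which they close (so a half turn about z gives the same grasp; the last joint's range is limited). The gripper opens to 87 mm and grips with 3 to 60 N. Pads are 19 mm wide; open, the fingers measure 117 mm over their backs; the gripper's body (75 mm by 190 mm) begins 51 mm behind the grasp point.
Start: joints at [-0.029, 0.469, -0.049, 1.532, 0.024, 1.141, -0.082], TCP at [0.675, 0, 0.223] pointing down, gripper open.
Joint ranges: [-2.59, 2.59], [-0.33, 1.99], [-1.39, 1.29], [0.1, 2.45], [-1.04, 4.18], [0.21, 1.99], [-2.66, 2.66]. Speed limits (rad/s): [2.57, 2.57, 3.14, 3.14, 3.14, 3.14, 3.14].

## Interface

Orientations are given as a unit quaternion [x, y, z, w].
In Python, from bench import arm, snapshot, calibration, job_done gives the robot as it stands.
- The arm moves only by the tool move_arm, never from a script. Its argument "plan" is a list of rows, each a list of 3 entries, a list of its own where there are three numbers: the shift along the world's x, y, z in cm, then the turn about the world's z in degrees, then the finger opening in cm, from 0 to 8.7. A call has 1 to 10 rows; each row shifts and turns the commanded pose from where the row before left it; what a row does not reach is not made up. A row lasts 1/10 s, in which the tool goes at most 50 mm and 8.59 degrees, less where a joint would pass 70% of its speed; a pose out of reach is approached as far as the arm can. A call with a gripper value outside its range is refused whole. The fingers move at their own pace and stop on an object; the grip force is fixed at half the most. Time passes only in rows, so rows that do not move let the fingers close. It gives the time, the measured TCP pose, the force, the opening and the grip force at its end, in the units of the state.
- arm.read_state(): the state, without advancing time (a new reading comes with each control period).
- snapshot(name): name is "scene" or "side" or "wrist"; returns the picture (384x512x3 uint8, red, green, blue); there is no depth.
- calibration(name): a dict with "fx", "fy", "cx", "cy" (pixels), "extrinsics" (4x4, takes a point from world to camera coordinates); the wrist camera has in their place "hand_eye" (4x4, takes a point from camera to tool coordinates, whose origin is the TCP and whose axes are the flange's). Camera axes: x right, y up, looking along -z (the intrinsics and any distortion apply to the point x, -y, -z); pixel columns grow to the right and rows downward; lengths in m; the calibration is good to about 2 mm. A picture is of the moment at which its call begins: read the wrist's pose just before it. calibration takes no time and is no camera call.
- job_done(): hands the job in; it is judged then, once.
The state is a dict: "clock": time; "joints": joint angles; "joint_velocities": joint speeds; "effort": joint torques, N m; "position": TCP position; "orientation": TCP orientation; "force": force on the tool from outside, world axes, zero at the start; "moment": the same for the moment, N m; "finger_gap": finger opening in m; "finger_force": force on a finger pad.
Only numpy, scipy, OpenCV 4.12 (cv2) and the standard library are available. Lean on these libraries where they do the work, as an engineer would, in place of code of your own. Each camera call takes 0.05 s, during which the arm holds its last target. There are 200 camera calls.

## Working session

There is one attempt and no reset: what is moved stays moved. The work goes in short steps, Python scripts to look and compute and a tool call to move; the robot and the scene stay as the last step left them, time stands still between calls to the robot, and variables do not carry over. Pictures are saved under pics/ and viewed, at most 14 in all, crops included, and the job is handed in when it is done.

Besides the shell and the picture viewer there is one more tool, called after ">>>" as a command line: name --argument value ..., lists and objects as JSON in quotes. move_arm: Moves the arm, as the interface text tells. Its arguments: {"type":"object","properties":{"plan":{"type":"array"}},"required":["plan"]}

```bash
ls; mkdir -p pics; python3 - <<'E'
from bench import arm, snapshot, calibration
import cv2, numpy as np
np.set_printoptions(precision=4,suppress=True)
for n in("scene","side","wrist"):
    im=snapshot(n); cv2.imwrite(f"pics/{n}0.png",im[:,:,::-1]); c=calibration(n); print(n,c)
s=arm.read_state(); print(s)
a=cv2.imread("pics/scene0.png");b=cv2.imread("pics/side0.png")
E
```

```text
pics
scene {'fx': 353.4691300677655, 'fy': 353.4691300677655, 'cx': 258.74441118503836, 'cy': 196.8065447998276, 'extrinsics': array([[ 0.8086,  0.5883,  0.0038, -0.4276],
       [-0.3787,  0.5156,  0.7686,  0.1581],
       [ 0.4502, -0.6229,  0.6397, -1.4503],
       [ 0.    ,  0.    ,  0.    ,  1.    ]])}
side {'fx': 371.3669912457505, 'fy': 371.3669912457505, 'cx': 247.69505949865973, 'cy': 185.38236155841443, 'extrinsics': array([[ 0.7497, -0.6616, -0.0168, -0.4496],
       [ 0.3712,  0.3994,  0.8383, -0.2981],
       [-0.5479, -0.6347,  0.545 , -0.9269],
       [ 0.    ,  0.    ,  0.    ,  1.    ]])}
wrist {'fx': 311.2459065470968, 'fy': 311.2459065470968, 'cx': 255.28241148176716, 'cy': 191.99340993984976, 'hand_eye': array([[-0.0003,  0.9708,  0.2398,  0.0652],
       [ 1.    ,  0.0004, -0.0004,  0.0006],
       [-0.0005,  0.2398, -0.9708, -0.1628],
       [ 0.    ,  0.    ,  0.    ,  1.    ]])}
{'clock': 0.15, 'joints': array([-0.0289,  0.4692, -0.0486,  1.5334,  0.0241,  1.141 , -0.0823]), 'joint_velocities': array([ 0.0021, -0.0013, -0.0008, -0.0042, -0.0009, -0.0011,  0.0011]), 'effort': array([  0.0007, -50.8427,  -0.0809, -23.6421,  -0.0614,   0.0356,
         0.0001]), 'position': array([ 0.6745, -0.    ,  0.2218]), 'orientation': array([ 0.7071,  0.7071, -0.0006, -0.0005]), 'force': array([ 0.1294, -0.1466, -0.1588]), 'moment': array([0.0177, 0.0296, 0.0066]), 'finger_force': 0.0, 'finger_gap': 0.08716827653386465}
```

View pics/scene0.png

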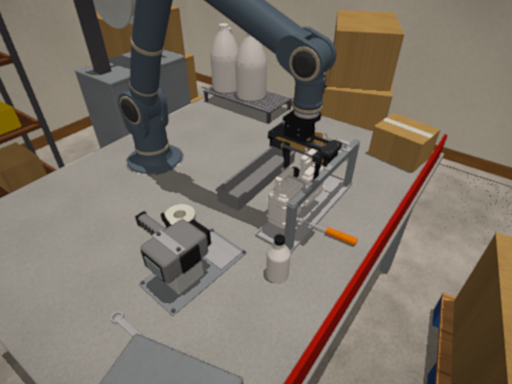

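View pics/side0.png

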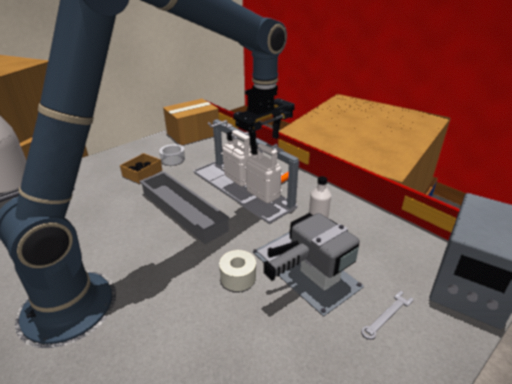

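View pics/wrist0.png

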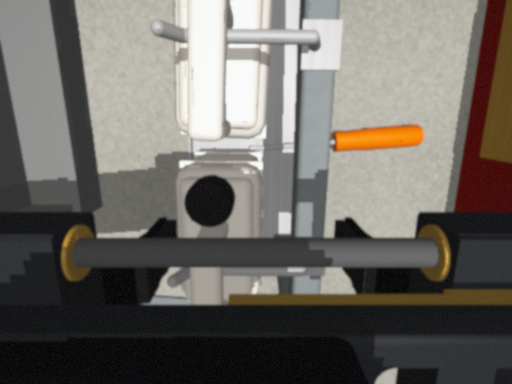

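The scene shows the rack in front of the gripper with two cans visible (about 280,200 and 305,165). The coder is at (175,250), solvent at (278,262) and the tote behind the rack. The wrist view shows a can on the top hook, another below it with its cap at (210,200), and hooks pointing left (-x). I'll rise for a wider look.

```bash
cat > h.py <<'E'
from bench import arm, snapshot, calibration
import cv2, numpy as np
from scipy.spatial.transform import Rotation as R
np.set_printoptions(precision=4,suppress=True)
def cam(n,st=None):
    c=calibration(n); K=np.array([c["fx"],c["fy"],c["cx"],c["cy"]])
    if n=="wrist":
        T=np.eye(4);T[:3,:3]=R.from_quat(st["orientation"]).as_matrix();T[:3,3]=st["position"];M=T@np.array(c["hand_eye"])
    else: M=np.linalg.inv(c["extrinsics"])
    return K,M   # M: camera to world
def ray(n,px,st=None,KM=None):
    K,M=KM or cam(n,st); d=M[:3,:3]@[(px[0]-K[2])/K[0],-(px[1]-K[3])/K[1],-1]; return M[:3,3],d/np.linalg.norm(d)
def onz(n,px,z,st=None,KM=None):
    o,d=ray(n,px,st,KM); return o+d*(z-o[2])/d[2]
def tri(rs):
    A=sum(np.eye(3)-np.outer(d,d) for o,d in rs); b=sum((np.eye(3)-np.outer(d,d))@o for o,d in rs); return np.linalg.solve(A,b)
def proj(n,p,st=None,KM=None):
    K,M=KM or cam(n,st); q=np.linalg.inv(M)@np.r_[p,1]; return K[0]*q[0]/-q[2]+K[2],K[1]*q[1]/q[2]+K[3]
def shoot(n,name):
    st=arm.read_state(); im=snapshot(n)[:,:,::-1].copy(); cv2.imwrite(f"pics/{name}.png",im)
    np.savez(f"pics/{name}.npz",p=st["position"],q=st["orientation"]); return im,st
def load(name):
    d=np.load(f"pics/{name}.npz"); return cv2.imread(f"pics/{name}.png"),{"position":d["p"],"orientation":d["q"]}
E
python3 -c "
from h import *
for p in [(240,252),(175,308),(143,284)]: print('plate',onz('scene',p,0))
for p in [(179,213)]: print('tape/labels',onz('scene',p,.05))
print('totes',[onz('side',p,.055) for p in [(142,180),(160,172),(228,215)]])
print('solv',onz('scene',(278,280),0), 'drv',onz('scene',(340,236),0.01))
"
```

```text
plate [ 0.5973 -0.1899  0.    ]
plate [ 0.5801 -0.4392  0.    ]
plate [ 0.454  -0.4386  0.    ]
tape/labels [ 0.3686 -0.2101  0.05  ]
totes [array([0.3856, 0.3201, 0.055 ]), array([0.4608, 0.325 , 0.055 ]), array([ 0.4822, -0.0436,  0.055 ])]
solv [ 0.7464 -0.2079  0.    ] drv [0.8136 0.0391 0.01  ]
```

>>> move_arm --plan '[[[0,0,5],0,8.7],[[-1,0,5],0,8.7],[[-2,-2,5],0,8.7],[[-2,-3,3],0,8.7],[[0,-4,0],0,8.7],[[0,0,0],0,8.7]]'

```text
clock: 0.75
position: [0.6269, -0.0952, 0.3966]
orientation: [0.711, 0.703, -0.001, 0.003]
force: [-0.5, 0.0, -0.3]
finger_gap: 0.0871
finger_force: 0.0
```

```bash
python3 -c "
from h import *
im,st=shoot('wrist','w1'); print(st['position'],st['clock'])
cv2.imwrite('pics/w1b.png',cv2.resize(im,(800,600),interpolation=cv2.INTER_CUBIC))"
```

```text
[ 0.6269 -0.0952  0.3966] 0.75
```

View pics/w1b.png

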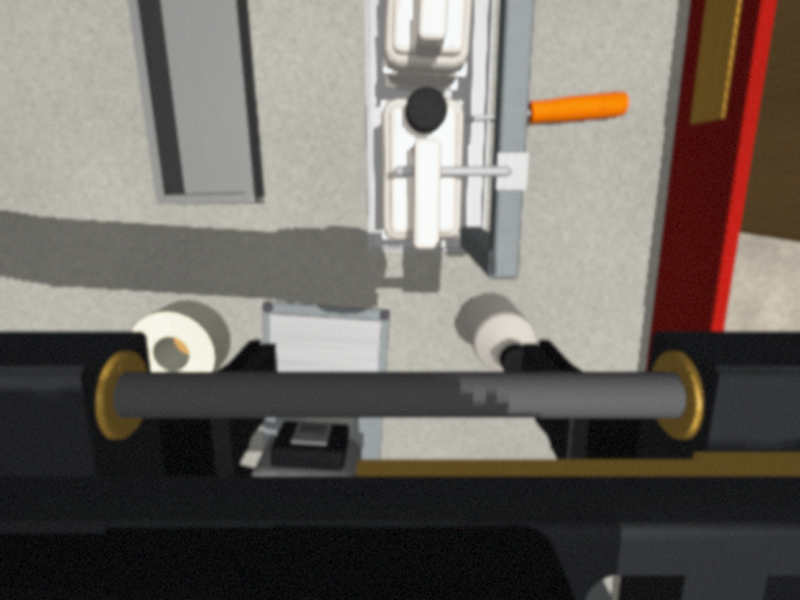

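The wrist view shows two cans on the right and middle hooks (handle bar of the right can x≈427, y 140–245), the tote's near end at (160–262,200), the steel plate at (270–385,310–380), solvent at (505,345) and the label roll at (178,345). I'll look further left, then over the coder.

>>> move_arm --plan '[[[-1,5,0],0,8.7],[[-1,4.8,0],0,8.7],[[-1,4.8,0],0,8.7],[[0,4,0],0,8.7],[[0,0,0],0,8.7],[[0,0,0],0,8.7]]'

```text
clock: 1.4
position: [0.5975, 0.0997, 0.3942]
orientation: [0.706, 0.708, -0.001, -0.0]
force: [1.8, -0.6, 0.1]
finger_gap: 0.0868
finger_force: 0.0
```

```bash
python3 -c "
from h import *
im,st=shoot('wrist','w2'); print(st['position'],st['clock'])
cv2.imwrite('pics/w2b.png',cv2.resize(im,(800,600),interpolation=cv2.INTER_CUBIC))"
```

```text
[0.5975 0.0997 0.3942] 1.4
```

View pics/w2b.png

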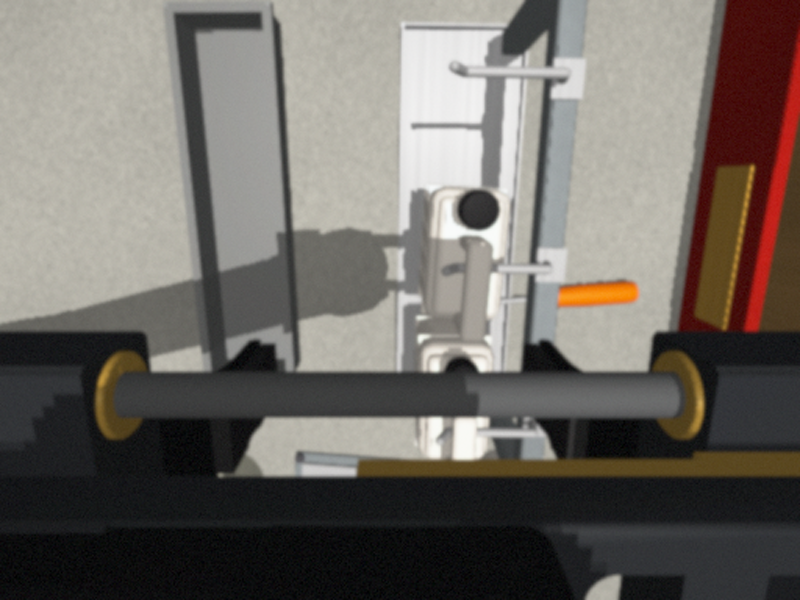

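>>> move_arm --plan '[[[-1,-5,0],0,8.7],[[-1,-5,0],0,8.7],[[-1,-5,0],0,8.7],[[-1,-5,0],0,8.7],[[-1,-5,0],0,8.7],[[-1,-5,0],0,8.7],[[-1,-5,0],0,8.7],[[0,-5,0],0,8.7],[[0,-5,0],0,8.7],[[0,-5,0],0,8.7]]'

```text
clock: 2.45
position: [0.5276, -0.3992, 0.3951]
orientation: [0.708, 0.706, -0.0, 0.0]
force: [0.5, -0.4, 0.7]
finger_gap: 0.087
finger_force: 0.0
```

>>> move_arm --plan '[[[0,-5,0],0,8.7],[[0,-5,0],0,8.7],[[0,0,0],0,8.7],[[0,0,0],0,8.7]]'

```text
clock: 2.85
position: [0.5272, -0.4982, 0.3935]
orientation: [0.709, 0.705, -0.001, -0.001]
force: [-0.3, 0.4, 0.6]
finger_gap: 0.0871
finger_force: 0.0
```

```bash
python3 -c "
from h import *
im,st=shoot('wrist','w3'); print(st['position'],st['clock'])
cv2.imwrite('pics/w3b.png',cv2.resize(im,(800,600),interpolation=cv2.INTER_CUBIC))"
```

```text
[ 0.5272 -0.4982  0.3935] 2.85
```

View pics/w3b.png

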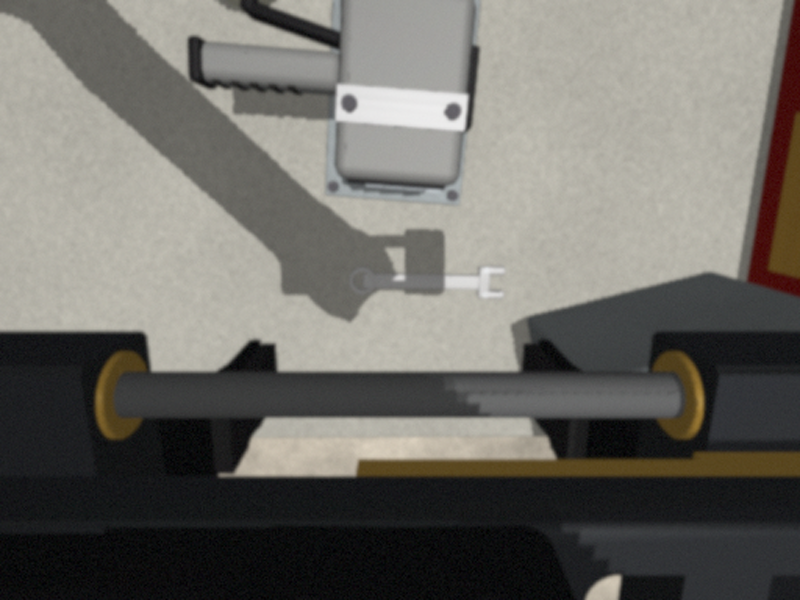

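Only the middle and right cans exist (left hook at (515,72) is empty). This view shows the coder's grip at (265,65) with the trigger above it at (290,20), housing end at y≈180 and base plate corners at (332,187) and (453,196). One more view, over the plate.

>>> move_arm --plan '[[[0,5,0],0,8.7],[[0,5,0],0,8.7],[[0,2,0],0,8.7],[[0,0,0],0,8.7],[[0,0,0],0,8.7]]'

```text
clock: 3.4
position: [0.5294, -0.3746, 0.3962]
orientation: [0.706, 0.708, 0.0, 0.001]
force: [-0.4, -0.1, 0.3]
finger_gap: 0.0867
finger_force: 0.0
```

```bash
python3 -c "
from h import *
im,st=shoot('wrist','w4'); print(st['position'],st['clock'])
cv2.imwrite('pics/w4b.png',cv2.resize(im,(800,600),interpolation=cv2.INTER_CUBIC))"
```

```text
[ 0.5294 -0.3746  0.3962] 3.4
```

View pics/w4b.png

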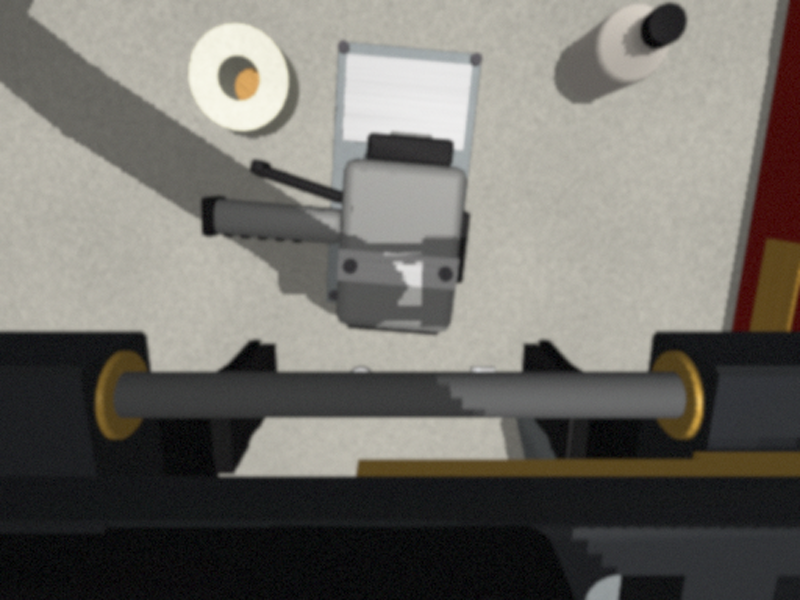

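```bash
cat > m1.py <<'E'
from h import *
def P(name,uv,z):
    _,st=load(name); return onz('wrist',((uv[0]+.5)*.64-.5,(uv[1]+.5)*.64-.5),z,st)
def mask(name,f,roi,z,amin=200):
    im,st=load(name); x0,y0,x1,y1=[int(v*.64) for v in roi]; m=np.zeros(im.shape[:2],np.uint8)
    m[y0:y1,x0:x1]=f(im.astype(int))[y0:y1,x0:x1]*255
    c=max(cv2.findContours(m,cv2.RETR_EXTERNAL,cv2.CHAIN_APPROX_NONE)[0],key=cv2.contourArea)
    b=cv2.boxPoints(cv2.minAreaRect(c)); (u,v),r=cv2.minEnclosingCircle(c)
    M=cv2.moments(c); print(name,'area',M['m00'],'centre',onz('wrist',(M['m10']/M['m00'],M['m01']/M['m00']),z,st))
    for q in b: print('   box',q,onz('wrist',q,z,st))
bright=lambda t:(lambda i:(i.min(2)>t))
dark=lambda t:(lambda i:(i.max(2)<t))
print('base corners'); 
for n,uv in [('w4',(343,47)),('w4',(476,59)),('w4',(332,295)),('w3',(332,187)),('w3',(453,196))]: print(n,P(n,uv,.006))
print('steel');mask('w4',bright(205),(330,40,490,160),.010)
print('housing top corners w4',[P('w4',u,.168) for u in [(345,163),(467,172)]],'w3',[P('w3',u,.168) for u in [(336,180),(464,188)]])
print('clamp bolts',[P('w3',u,.17) for u in [(349,104),(453,111)]])
print('grip end',[P('w3',u,.142) for u in [(191,40),(195,84)]],[P('w4',u,.142) for u in [(205,198),(205,236)]])
print('trig tip',P('w4',(257,165),.137),P('w3',(248,3),.137))
print('caps');mask('w2',dark(50),(445,180,510,235),.211);mask('w1',dark(50),(400,80,455,135),.211)
print('bar',[P('w1',u,.229) for u in [(427,245),(415,190),(440,190)]],'can2 bar',[P('w2',u,.229) for u in [(475,338),(464,290),(490,290),(478,237)]])
print('hooks left',P('w2',(460,70),.22),P('w2',(545,72),.2115),'mid',P('w2',(545,268),.2115),'right',P('w1',(400,172),.22),P('w1',(495,171),.2115))
print('tote w1 near corners',[P('w1',u,.055) for u in [(158,203),(263,203)]],'w2 far',[P('w2',u,.055) for u in [(166,5),(272,3)]], 'w2 edge',P('w2',(298,365),.055))
print('labels',P('w4',(239,77),.055),'solvent cap',P('w4',(664,25),.15))
E
python3 m1.py
```

```text
base corners
w4 [ 0.4722 -0.1757  0.006 ]
w4 [ 0.6107 -0.1869  0.006 ]
w4 [ 0.4524 -0.4401  0.006 ]
w3 [ 0.4534 -0.4396  0.006 ]
w3 [ 0.587 -0.45   0.006]
steel
w4 area 3720.0 centre [ 0.5375 -0.2249  0.01  ]
   box [217.4042  88.3198] [ 0.467  -0.2662  0.01  ]
   box [222.2599  34.0979] [ 0.4772 -0.1829  0.01  ]
   box [301.5198  41.1958] [ 0.6055 -0.1931  0.01  ]
   box [296.6641  95.4177] [ 0.6004 -0.2773  0.01  ]
housing top corners w4 [array([ 0.4884, -0.2967,  0.168 ]), array([ 0.5831, -0.3033,  0.168 ])] w3 [array([ 0.4788, -0.4324,  0.168 ]), array([ 0.5782, -0.439 ,  0.168 ])]
clamp bolts [array([ 0.4908, -0.3776,  0.17  ]), array([ 0.5683, -0.3829,  0.17  ])]
grip end [array([ 0.3669, -0.3263,  0.142 ]), array([ 0.3666, -0.358 ,  0.142 ])] [array([ 0.3675, -0.3244,  0.142 ]), array([ 0.3645, -0.3562,  0.142 ])]
trig tip [ 0.4116 -0.2975  0.137 ] [ 0.4118 -0.2993  0.137 ]
caps
w2 area 84.5 centre [0.6502 0.1419 0.211 ]
   box [289.6351 136.3108] [0.6354 0.1424 0.211 ]
   box [300.1081 121.6486] [0.6463 0.1582 0.211 ]
   box [318.6486 134.8919] [0.6672 0.1441 0.211 ]
   box [
[... 238 characters left out ...]
6.4878] [ 0.6465 -0.0016  0.211 ]
bar [array([ 0.6472, -0.0739,  0.229 ]), array([ 0.6392, -0.0373,  0.229 ]), array([ 0.6557, -0.0375,  0.229 ])] can2 bar [array([0.6518, 0.0565, 0.229 ]), array([0.6428, 0.0913, 0.229 ]), array([0.6607, 0.0914, 0.229 ]), array([0.6509, 0.1279, 0.229 ])]
hooks left [0.6363 0.2333 0.22  ] [0.693  0.234  0.2115] mid [0.7029 0.1038 0.2115] right [ 0.6294 -0.0256  0.22  ] [ 0.6951 -0.0255  0.2115]
tote w1 near corners [array([ 0.3839, -0.0516,  0.055 ]), array([ 0.4905, -0.0528,  0.055 ])] w2 far [array([0.3813, 0.3213, 0.055 ]), array([0.4794, 0.3233, 0.055 ])] w2 edge [ 0.487  -0.0329  0.055 ]
labels [ 0.377 -0.214  0.055] solvent cap [ 0.7316 -0.1947  0.15  ]
```

>>> move_arm --plan '[[[1.2,4.6,0],0,5.0],[[1.2,4.6,0],0,5.0],[[1.2,4.6,0],0,5.0],[[1.2,4.6,0],0,5.0],[[1.2,4.6,0],0,5.0],[[1.2,4.6,0],0,5.0],[[1.2,4.6,0],0,5.0],[[1.2,4.6,0],0,5.0],[[1.3,4.6,0],0,5.0],[[1.3,4.6,0],0,5.0]]'

```text
clock: 4.45
position: [0.6523, 0.0844, 0.395]
orientation: [0.708, 0.706, -0.0, 0.0]
force: [1.0, -0.1, 0.7]
finger_gap: 0.05
finger_force: 0.0
```

>>> move_arm --plan '[[[0,0,-3],0,5.0],[[0,0,-3],0,5.0],[[0,0,-3],0,5.0],[[0,0,-2],0,5.0],[[0,0,0],0,5.0],[[0,0,0],0,5.0]]'

```text
clock: 5.05
position: [0.6521, 0.0833, 0.2854]
orientation: [0.708, 0.706, 0.0, 0.0]
force: [-0.1, -0.9, 0.5]
finger_gap: 0.0504
finger_force: 0.0
```

```bash
python3 -c "
from h import *
im,st=shoot('wrist','w5'); print(st['position'],R.from_quat(st['orientation']).as_matrix()[:2,:2],st['clock'],st['joints'])
cv2.imwrite('pics/w5b.png',cv2.resize(im,(800,600),interpolation=cv2.INTER_CUBIC))"
```

```text
[0.6521 0.0833 0.2854] [[ 0.0018  1.    ]
 [ 1.     -0.0018]] 5.05 [-0.1621  0.3968 -0.0414  1.498   0.0172  1.2469 -0.2075]
```

View pics/w5b.png

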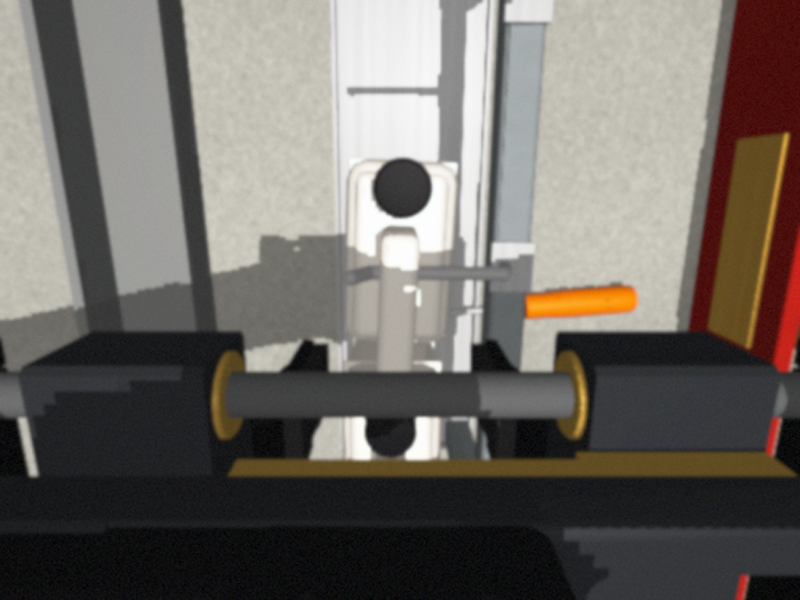

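The bar (x≈399) sits centred between the fingers and the hook wire at row 272 is well ahead of them; checking the along-bar offset numerically.

```bash
python3 - <<'E'
from h import *
exec(open('m1.py').read().split("print('base")[0])
print('bar far end',P('w5',(399,230),.229),'wire',P('w5',(450,272),.2115),'cap',P('w5',(403,187),.211))
E
```

```text
bar far end [0.6528 0.1269 0.229 ] wire [0.678  0.1044 0.2115] cap [0.6547 0.1454 0.211 ]
```

>>> move_arm --plan '[[[0,0,-3],0,5.0],[[0,0,-3],0,5.0],[[0,0,-2.2],0,5.0],[[0,0,0],0,5.0],[[0,0,0],0,1.0],[[0,0,0],0,1.0],[[0,0,0],0,1.0],[[0,0,0],0,1.0],[[0,0,0],0,1.0],[[0,0,0],0,1.0]]'

```text
clock: 6.1
position: [0.6515, 0.0845, 0.2037]
orientation: [0.707, 0.707, 0.0, 0.0]
force: [0.1, -0.3, 2.0]
finger_gap: 0.0174
finger_force: 29.9
```

>>> move_arm --plan '[[[0,0,1.1],0,1.0],[[0,0,1.1],0,1.0],[[0,0,0],0,1.0],[[-2,0,0],0,1.0],[[-2,0,0],0,1.0],[[-2,0,0],0,1.0],[[-2,0,0],0,1.0],[[-1,0,0],0,1.0],[[0,0,0],0,1.0]]'

```text
clock: 7.0
position: [0.5605, 0.0846, 0.2254]
orientation: [0.707, 0.707, 0.0, 0.0]
force: [0.0, 0.2, -1.4]
finger_gap: 0.0177
finger_force: 29.9
```

>>> move_arm --plan '[[[0,0,3],0,1.0],[[0,0,5],0,1.0],[[0,0,5],0,1.0],[[0,0,4.5],0,1.0],[[-0.4,-2.8,0],-8.5,1.0],[[-0.4,-2.8,0],-8.5,1.0],[[-0.4,-2.8,0],-8.5,1.0],[[-0.4,-2.8,0],-8.5,1.0],[[-0.4,-2.8,0],-8.5,1.0],[[-0.4,-2.8,0],-8.5,1.0]]'

```text
clock: 8.0
position: [0.5381, -0.085, 0.4003]
orientation: [0.944, 0.331, 0.0, 0.0]
force: [0.1, -1.3, -1.7]
finger_gap: 0.0177
finger_force: 29.9
```

>>> move_arm --plan '[[[-0.4,-2.8,0],-8.5,1.0],[[-0.4,-2.8,0],-8.5,1.0],[[-0.4,-2.9,0],-8.5,1.0],[[-0.4,-3.0,0],-8.5,1.0],[[-0.5,-3.0,0],-8.5,1.0],[[0,0,0],-0.7,1.0],[[0,0,0],0,1.0],[[0,0,0],0,1.0]]'

```text
clock: 8.8
position: [0.5172, -0.2275, 0.4]
orientation: [0.999, -0.035, 0.0, -0.0]
force: [-0.8, 0.1, -1.7]
finger_gap: 0.0176
finger_force: 29.9
```

```bash
cat > s.py <<'E'
from h import *
s=arm.read_state(); Rm=R.from_quat(s['orientation']).as_matrix()
print(s['clock'],s['position'],'yaw(tool x)',np.degrees(np.arctan2(Rm[1,0],Rm[0,0])),'gap',s['finger_gap'],s['finger_force'],'F',s['force'],'q',s['joints'])
E
python3 s.py; python3 -c "
from h import *
a,_=shoot('side','s5'); b,_=shoot('scene','c5')
cv2.imwrite('pics/p5.png',np.hstack([cv2.resize(a[120:320,200:400],(400,400)),cv2.resize(b[120:320,80:280],(400,400))]))"
```

```text
8.8 [ 0.5172 -0.2275  0.4   ] yaw(tool x) -4.0528099569676375 gap 0.017614257710713684 29.94901204481721 F [-0.7656  0.0677 -1.7216] q [ 0.0786  0.1813  0.3159  1.5466 -0.0571  1.4226 -1.2435]
```

View pics/p5.png

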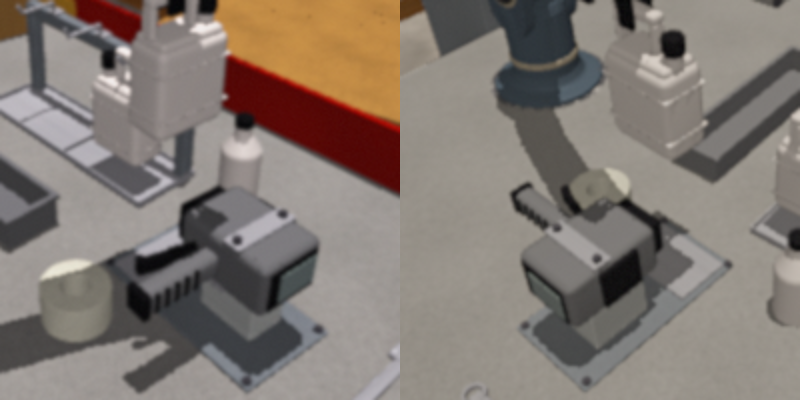

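The can hangs upright, square over the plate, in both views. Lowering.

>>> move_arm --plan '[[[-0.1,-0.2,-4],0,1.0],[[0,0,-5],0,1.0],[[0,0,-5],0,1.0],[[0,0,-4],0,1.0],[[0,0,-3],0,1.0],[[0,0,-1.5],0,1.0],[[0,0,-0.5],0,1.0],[[0,0,0],0,1.0],[[0,0,0],0,1.0]]'

```text
clock: 9.8
position: [0.5164, -0.2306, 0.1713]
orientation: [0.999, -0.036, 0.001, 0.0]
force: [-0.3, -0.4, -1.1]
finger_gap: 0.0175
finger_force: 29.9
```

```bash
python3 s.py
```

```text
9.8 [ 0.5164 -0.2306  0.1713] yaw(tool x) -4.1584651350708866 gap 0.017504326389204294 29.94867847301066 F [-0.2693 -0.4124 -1.0526] q [ 0.115   0.3458  0.2916  1.8706 -0.1213  0.9398 -1.1817]
```

>>> move_arm --plan '[[[0,0,-0.3],0,1.0],[[0,0,-0.2],0,1.0],[[0,0,0],0,1.0],[[0,0,0],0,1.0]]'

```text
clock: 10.2
position: [0.5163, -0.2307, 0.1669]
orientation: [0.999, -0.037, 0.001, 0.0]
force: [-0.9, 1.4, 4.5]
finger_gap: 0.0175
finger_force: 29.9
```

>>> move_arm --plan '[[[0,0,0],0,4.5],[[0,0,0],0,4.5],[[0,0,0],0,4.5],[[0,0,0],0,4.5],[[0,0,2],0,4.5],[[0,0,4],0,4.5],[[0,0,5],0,4.5],[[0,0,0],0,4.5],[[0,0,0],0,4.5]]'

```text
clock: 11.1
position: [0.5158, -0.2308, 0.2763]
orientation: [0.999, -0.037, 0.001, 0.0]
force: [-0.4, 0.4, -0.6]
finger_gap: 0.0451
finger_force: 0.0
```

```bash
python3 s.py; python3 -c "
from h import *
im,st=shoot('wrist','w6')
a,_=shoot('side','s6'); b,_=shoot('scene','c6')
cv2.imwrite('pics/p6.png',np.vstack([np.hstack([cv2.resize(a[160:310,220:370],(300,300)),cv2.resize(b[180:330,120:270],(300,300))]),cv2.resize(im[:220],(600,258))]))"
```

```text
11.1 [ 0.5158 -0.2308  0.2763] yaw(tool x) -4.198495035370606 gap 0.045128209859043644 0.0 F [-0.4261  0.3841 -0.6046] q [ 0.0924  0.2445  0.3111  1.7474 -0.0813  1.1594 -1.2169]
```

View pics/p6.png

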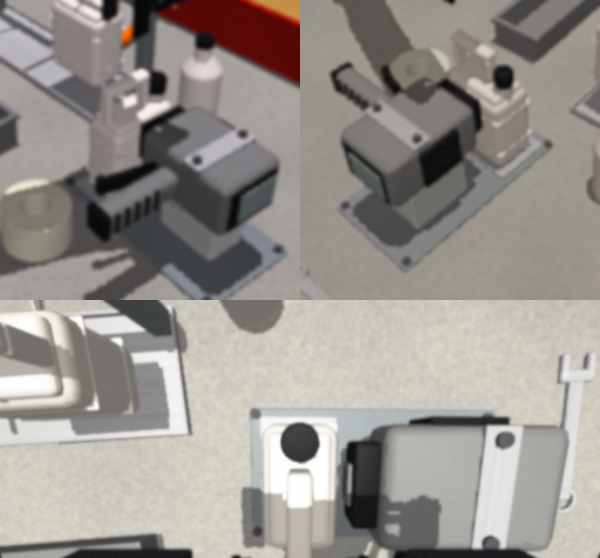

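The can stands square and centred on the plate, cap towards +x, with about 11 mm to the head. Now the trigger.

>>> move_arm --plan '[[[-3,-3.5,0],0,8.7],[[-3,-3.5,0],0,8.7],[[-3.2,-3.6,0],0,8.7],[[0,0,0],0,8.7],[[0,0,-4],0,8.7],[[0,0,-3],0,8.7],[[0,0,0],0,8.7]]'

```text
clock: 11.95
position: [0.4205, -0.3338, 0.2002]
orientation: [0.999, -0.037, -0.005, -0.003]
force: [-0.5, 1.0, -0.7]
finger_gap: 0.0857
finger_force: 0.0
```

```bash
python3 s.py
```

```text
11.95 [ 0.4205 -0.3338  0.2002] yaw(tool x) -4.1840286110512155 gap 0.0857086558128352 0.0 F [-0.5103  1.0021 -0.731 ] q [ 0.2846  0.2782  0.3757  1.8981 -0.1188  0.9982 -0.9311]
```

>>> move_arm --plan '[[[0.3,-0.3,0],0,8.7],[[0,0,0],0,8.7],[[0,0,-3],0,8.7],[[0,0,-3],0,8.7],[[0,0,-3],0,8.7],[[0,0,0],0,8.7],[[0,0,0],0,8.7]]'

```text
clock: 12.65
position: [0.4273, -0.3402, 0.1164]
orientation: [0.999, -0.037, 0.001, 0.001]
force: [-0.3, 1.0, 0.2]
finger_gap: 0.0869
finger_force: 0.0
```

>>> move_arm --plan '[[[-0.3,0.3,-0.5],0,8.7],[[0,0,0],0,8.7],[[0,0,0],0,4.0],[[0,0,0],0,4.0],[[0,0,0],0,4.0],[[0,0,0],0,4.0],[[0,0,0],0,4.0],[[0,0,0],0,4.0],[[0,0,0],0,4.0]]'

```text
clock: 13.55
position: [0.4221, -0.3369, 0.1095]
orientation: [0.999, -0.037, -0.001, 0.0]
force: [-2.8, 0.4, -2.7]
finger_gap: 0.0452
finger_force: 30.0
```

```bash
python3 s.py; python3 -c "
from h import *
im,st=shoot('wrist','w7')
a,_=shoot('side','s7'); b,_=shoot('scene','c7')
cv2.imwrite('pics/p7.png',np.hstack([cv2.resize(a[160:310,220:370],(400,400)),cv2.resize(b[180:330,120:270],(400,400))]))"
```

```text
13.55 [ 0.4221 -0.3369  0.1095] yaw(tool x) -4.194235722759217 gap 0.04515461669886282 29.964372217655182 F [-2.771   0.3614 -2.7073] q [ 0.3194  0.3941  0.348   1.9832 -0.1823  0.7955 -0.8729]
```

View pics/p7.png

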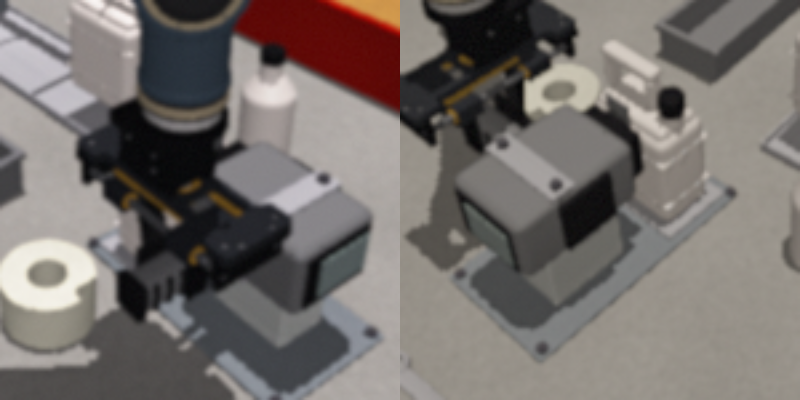

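Opening is 45.2 mm at 30 N, fully squeezed. The shutter shows raised beside the handle (scene crop ≈(620,105)). I'll hold briefly, release, and return over the can.

>>> move_arm --plan '[[[0,0,0],0,4.0],[[0,0,0],0,4.0],[[0,0,0],0,4.0],[[0,0,0],0,8.7],[[0,0,0],0,8.7],[[0,0,0],0,8.7],[[0,0,0],0,8.7],[[0,0,0],0,8.7],[[0,0,0],0,8.7],[[0,0,0],0,8.7]]'

```text
clock: 14.7
position: [0.424, -0.3377, 0.1109]
orientation: [0.999, -0.037, 0.001, 0.001]
force: [0.0, -0.0, -0.1]
finger_gap: 0.0857
finger_force: 0.0
```

>>> move_arm --plan '[[[0,0,3],0,8.7],[[0,0,5],0,8.7],[[0,0,5],0,8.7],[[0,0,4],0,8.7],[[3.1,3.5,0],0,4.5],[[3.1,3.5,0],0,4.5],[[3.1,3.5,0],0,4.5],[[0,0,0],0,4.5],[[0,0,0],0,4.5]]'

```text
clock: 15.6
position: [0.517, -0.231, 0.2801]
orientation: [0.999, -0.036, 0.0, 0.0]
force: [-0.8, -0.9, -0.1]
finger_gap: 0.0549
finger_force: 0.0
```

```bash
python3 s.py; python3 -c "
from h import *
im,st=shoot('wrist','w8')
exec(open('m1.py').read().split(\"print('base\")[0])
mask('w8',lambda i:(i.min(2)>215),(300,80,470,330),.192)
cv2.imwrite('pics/p8.png',im[:230])"
```

```text
15.6 [ 0.517  -0.231   0.2801] yaw(tool x) -4.069894855379847 gap 0.0549216283398895 0.0 F [-0.7826 -0.9254 -0.0501] q [ 0.0875  0.2451  0.3167  1.7382 -0.0814  1.1708 -1.2148]
w8 area 3941.0 centre [ 0.5684 -0.2345  0.192 ]
   box [222. 100.] [ 0.5958 -0.2107  0.192 ]
   box [287. 100.] [ 0.5923 -0.2608  0.192 ]
   box [287. 174.] [ 0.5341 -0.2581  0.192 ]
   box [222. 174.] [ 0.5379 -0.205   0.192 ]
```

View pics/p8.png

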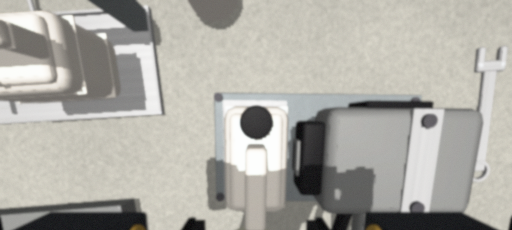

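The can is unmoved, bar centred at x≈257 between the fingers. Regrasping.

>>> move_arm --plan '[[[0,0,-4],0,4.5],[[0,0,-4],0,4.5],[[0,0,-3],0,4.5],[[0,0,0],0,4.5],[[0,0,0],0,1.0],[[0,0,0],0,1.0],[[0,0,0],0,1.0],[[0,0,0],0,1.0],[[0,0,0],0,1.0],[[0,0,0],0,1.0]]'

```text
clock: 16.65
position: [0.517, -0.2315, 0.1713]
orientation: [0.999, -0.037, 0.001, 0.0]
force: [-1.6, 1.2, 5.6]
finger_gap: 0.0178
finger_force: 30.0
```

>>> move_arm --plan '[[[0,0,2],0,1.0],[[0,0,4],0,1.0],[[0,0,5],0,1.0],[[0,0,5],0,1.0],[[0,0,4],0,1.0],[[0,0,3],0,1.0],[[0,0,0],0,1.0]]'

```text
clock: 17.35
position: [0.5179, -0.2325, 0.4047]
orientation: [0.999, -0.037, 0.004, 0.001]
force: [-0.9, -1.2, -1.8]
finger_gap: 0.0176
finger_force: 30.0
```

```bash
python3 s.py; cat > tote.py <<'E'
from h import *
import sys
name=sys.argv[1]; im,_=shoot('side',name)
# interior/rim of tote: draw nothing; print row profile by colour instead
cv2.imwrite(f'pics/{name}b.png',cv2.resize(im[150:260,110:260],(750,550),interpolation=cv2.INTER_CUBIC))
E
python3 tote.py t1
```

```text
17.35 [ 0.5179 -0.2325  0.4047] yaw(tool x) -4.200743232259362 gap 0.01756563902775537 29.985106587409973 F [-0.9346 -1.2152 -1.829 ] q [ 0.0737  0.18    0.3312  1.539  -0.0594  1.4236 -1.2359]
```

View pics/t1b.png

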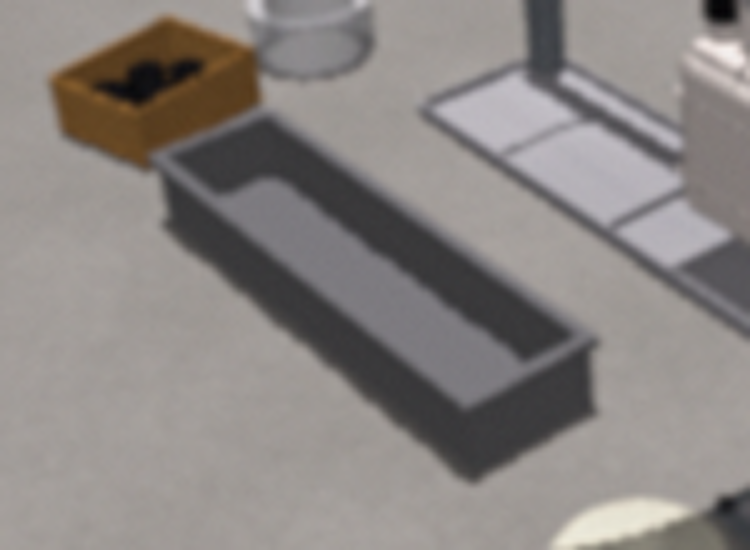

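The tote's rim corners in this crop are (153,158), (265,108), (597,340) and (467,408).

```bash
python3 - <<'E'
from h import *
c=np.array([onz('side',(110+(u+.5)/5-.5,150+(v+.5)/5-.5),.055) for u,v in [(153,158),(265,108),(597,340),(467,408)]]); print(c)
far=(c[0]+c[1])/2; near=(c[2]+c[3])/2; ctr=(far+near)/2; d=far-near; yaw=np.arctan2(-d[0],d[1]); print('centre',ctr,'len',np.hypot(*d[:2]),'yaw',np.degrees(yaw))
for s in(.118,0,-.118): print('slot',s,ctr[:2]+s*np.array([-np.sin(yaw),np.cos(yaw)]))
E
```

```text
[[ 0.3771  0.3172  0.055 ]
 [ 0.4707  0.3235  0.055 ]
 [ 0.4764 -0.0557  0.055 ]
 [ 0.3811 -0.0542  0.055 ]]
centre [0.4263 0.1327 0.055 ] len 0.3753591026164898 yaw 0.7391595767845086
slot 0.118 [0.4248 0.2507]
slot 0 [0.4263 0.1327]
slot -0.118 [0.4278 0.0147]
```

>>> move_arm --plan '[[[-0.5,3.8,0],7.9,1.0],[[-0.5,3.8,0],7.9,1.0],[[-0.5,3.8,0],7.9,1.0],[[-0.5,3.8,0],7.9,1.0],[[-0.5,3.8,0],7.9,1.0],[[-0.5,3.8,0],7.9,1.0],[[-0.5,3.8,0],7.9,1.0],[[-1,3.8,0],7.9,1.0],[[-1,3.8,0],7.9,1.0],[[-1,3.8,0],7.9,1.0]]'

```text
clock: 18.4
position: [0.4498, 0.1495, 0.3978]
orientation: [0.793, 0.61, -0.002, -0.0]
force: [0.9, 0.1, -1.4]
finger_gap: 0.0175
finger_force: 30.0
```

>>> move_arm --plan '[[[-1,3.8,0],7.9,1.0],[[-1.5,3.8,0],7.9,1.0],[[0,0,0],0,1.0],[[0,0,0],0,1.0],[[0,0,0],0,1.0]]'

```text
clock: 18.9
position: [0.4265, 0.223, 0.3987]
orientation: [0.704, 0.71, -0.001, -0.0]
force: [0.0, 0.2, -2.2]
finger_gap: 0.0174
finger_force: 30.0
```

```bash
python3 s.py; python3 -c "
from h import *
im,st=shoot('wrist','w9')
cv2.imwrite('pics/w9b.png',cv2.resize(im,(800,600),interpolation=cv2.INTER_CUBIC)[:340])"
```

```text
18.9 [0.4265 0.223  0.3987] yaw(tool x) 90.46690342470457 gap 0.017412250422040206 29.996137619018555 F [ 0.0048  0.1679 -2.2378] q [-0.4074  0.0442 -0.1692  1.6946  0.0081  1.4061 -0.5697]
```

View pics/w9b.png

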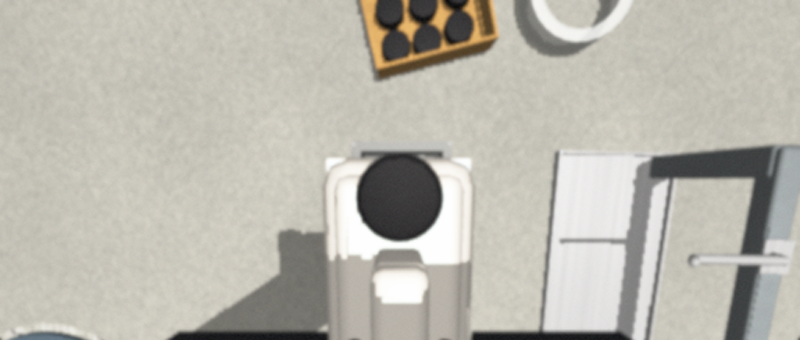

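The tote's far rim is visible beyond the can, from (353,147) to (452,147).

```bash
python3 - <<'E'
from h import *
exec(open('m1.py').read().split("print('base")[0])
print(P('w9',(353,147),.055),P('w9',(452,147),.055))
print('can far edge', P('w9',(399,162),.3987-.203+.047+.13))
E
```

```text
[0.3799 0.3193 0.055 ] [0.4784 0.32   0.055 ]
can far edge [0.4265 0.2948 0.3727]
```

>>> move_arm --plan '[[[0.3,0.3,-3],0.5,1.0],[[0,0,-5],0,1.0],[[0,0,-5],0,1.0],[[0,0,-3],0,1.0],[[0,0,0],0,1.0],[[0,0,0],0,1.0]]'

```text
clock: 19.55
position: [0.4302, 0.2269, 0.2408]
orientation: [0.701, 0.713, 0.0, 0.0]
force: [-0.2, -0.0, -1.1]
finger_gap: 0.0176
finger_force: 30.0
```

```bash
python3 s.py; python3 tote.py t2
```

```text
19.55 [0.4302 0.2269 0.2408] yaw(tool x) 90.99076628477026 gap 0.017578746401340918 29.9963316321373 F [-0.1558 -0.0246 -1.1188] q [-0.4121  0.1507 -0.1787  1.937   0.0308  1.0559 -0.5868]
```

View pics/t2b.png

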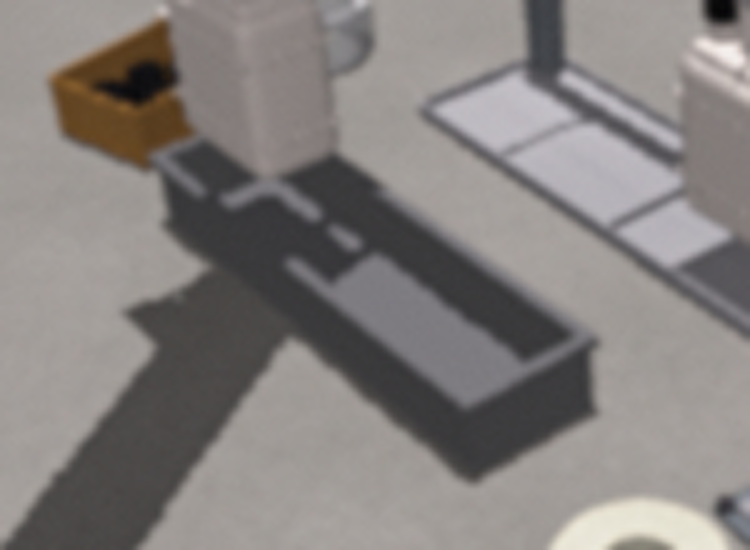

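That was more pictures than the 14 allowed, by my count 15. I'll view no more and work from numbers and force readings. The tote's in place and the can is over its far slot.

>>> move_arm --plan '[[[0,0,-2],0,1.0],[[0,0,-2],0,1.0],[[0,0,-1.5],0,1.0],[[0,0,-1],0,1.0],[[0,0,0],0,1.0],[[0,0,0],0,1.0]]'

```text
clock: 20.2
position: [0.4303, 0.228, 0.1765]
orientation: [0.7, 0.714, 0.001, 0.0]
force: [-0.5, 0.7, -2.5]
finger_gap: 0.0173
finger_force: 30.0
```

>>> move_arm --plan '[[[0,0,-0.5],0,1.0],[[0,0,-0.4],0,1.0],[[0,0,0],0,1.0],[[0,0,0],0,1.0]]'

```text
clock: 20.6
position: [0.4296, 0.2277, 0.1664]
orientation: [0.7, 0.714, 0.0, 0.0]
force: [0.9, -0.4, 0.5]
finger_gap: 0.0178
finger_force: 30.0
```

>>> move_arm --plan '[[[0,0,-0.2],0,1.0],[[0,0,0],0,1.0],[[0,0,0],0,1.0]]'

```text
clock: 20.9
position: [0.4301, 0.228, 0.1663]
orientation: [0.7, 0.714, 0.001, 0.0]
force: [-2.2, -1.5, 14.0]
finger_gap: 0.0179
finger_force: 30.0
```

>>> move_arm --plan '[[[0,0,0.2],0,4.0],[[0,0,0],0,4.0],[[0,0,0],0,4.0],[[0,0,0],0,4.0],[[0,0,2],0,4.0],[[0,0,4],0,4.0],[[0,0,5],0,4.0],[[0,0,3],0,4.0],[[0,0,0],0,4.0],[[0,0,0],0,4.0]]'

```text
clock: 21.9
position: [0.4293, 0.2274, 0.3061]
orientation: [0.7, 0.714, 0.0, 0.0]
force: [-0.8, -0.2, 0.8]
finger_gap: 0.0399
finger_force: 0.0
```

```bash
cat > cap.py <<'E'
from h import *
import sys
# caps: dark blobs in a picture, on plane z
def blobs(im,t=60,amin=60):
    m=(im.max(2)<t).astype(np.uint8); n,l,s,c=cv2.connectedComponentsWithStats(m)
    return [(c[i],s[i]) for i in range(1,n) if s[i][4]>=amin]
def side_caps(name,z):
    im,_=shoot('side',name)
    for c,s in blobs(im,70,25):
        p=onz('side',c,z); 
        if .3<p[0]<.8 and -.1<p[1]<.4: print('side blob',c,s,p)
E
python3 s.py; python3 - <<'E'
from cap import *
side_caps('t3',.169-.005)
im,st=shoot('wrist','w10')
for c,s in blobs(im): 
    if s[1]+s[3]<215: print('wrist',c,s,onz('wrist',c,.169,st))
E
```

```text
21.9 [0.4293 0.2274 0.3061] yaw(tool x) 91.09506393171279 gap 0.03990026075947746 0.0 F [-0.831  -0.2044  0.8322] q [-0.4091  0.0964 -0.1784  1.8446  0.0184  1.2017 -0.5742]
side blob [223.66 129.16] [217 126  15   8  50] [0.7172 0.2659 0.164 ]
side blob [251.2255 145.4412] [240 137  17  18 102] [0.7028 0.0942 0.164 ]
side blob [150.75  154.625] [149 151   5   8  32] [0.4141 0.2741 0.164 ]
side blob [137.8842 165.8316] [129 162  17   9  95] [0.3467 0.235  0.164 ]
side blob [197.1678 203.6514] [173 183  50  38 459] [ 0.3672 -0.0622  0.164 ]
side blob [186.123  219.3606] [143 186  85  59 943] [ 0.3072 -0.0994  0.164 ]
wrist [250.9076  11.4268] [243   0  19  24 314] [0.4226 0.3791 0.169 ]
wrist [275.6403   7.7554] [266   0  21  19 278] [0.4439 0.3823 0.169 ]
wrist [299.6162   4.4486] [291   0  21  12 185] [0.4644 0.3852 0.169 ]
wrist [254.1256 122.0369] [242 106  27  28 406] [0.4271 0.2858 0.169 ]
```

Can2's cap is seen at (0.427, 0.286), 28 px wide as expected, so it stands upright in the tote. Now can3.

>>> move_arm --plan '[[[0,0,4],0,5.0],[[2.7,-3.4,2],0,5.0],[[2.7,-3.4,0],-1.0,5.0],[[2.7,-3.4,0],0,5.0],[[2.7,-3.4,0],0,5.0],[[2.7,-3.4,0],0,5.0],[[2.7,-3.4,0],0,5.0],[[2.7,-3.4,0],0,5.0],[[2.9,-3.5,0],0,5.0],[[0,0,0],0,5.0]]'

```text
clock: 23.0
position: [0.6488, -0.053, 0.3621]
orientation: [0.71, 0.704, -0.003, -0.0]
force: [-0.9, 0.2, -0.2]
finger_gap: 0.0499
finger_force: 0.0
```

>>> move_arm --plan '[[[0,0,-3],0,5.0],[[0,0,-3],0,5.0],[[0,0,-2],0,5.0],[[0,0,0],0,5.0],[[0,0,0],0,5.0]]'

```text
clock: 23.5
position: [0.647, -0.045, 0.2854]
orientation: [0.706, 0.708, -0.001, -0.001]
force: [-0.4, 0.3, 0.8]
finger_gap: 0.0499
finger_force: 0.0
```

```bash
python3 s.py; python3 - <<'E'
from cap import *
im,st=shoot('wrist','w11')
for c,s in blobs(im): 
    if s[1]+s[3]<215: print('wrist',c,s,onz('wrist',c,.211,st))
g=im[:,:,1].astype(int)
for r in (150,160,170,180,190): print(r,list(g[r,225:290:3]))
E
```

```text
23.5 [ 0.647  -0.045   0.2854] yaw(tool x) 90.12993750414795 gap 0.04994366889361475 0.0 F [-0.4491  0.3313  0.8242] q [-0.0396  0.3807  0.0614  1.5235 -0.0243  1.24    0.0276]
wrist [119.2847  41.9351] [111   0  19 104 555] [0.5519 0.0699 0.211 ]
wrist [128.0556 112.0278] [123 101   9  23  72] [0.5535 0.0222 0.211 ]
wrist [252.4253 127.    ] [238 105  35  35 522] [0.6453 0.0116 0.211 ]
wrist [128.3088 133.4853] [124 124   9  22  68] [0.5521 0.0066 0.211 ]
150 [np.int64(230), np.int64(234), np.int64(252), np.int64(254), np.int64(254), np.int64(252), np.int64(202), np.int64(139), np.int64(137), np.int64(139), np.int64(137), np.int64(138), np.int64(142), np.int64(158), np.int64(251), np.int64(254), np.int64(254), np.int64(254), np.int64(254), np.int64(246), np.int64(233), np.int64(224)]
160 [np.int64(159), np.int64(179), np.int64(235), np.int64(252), np.int64(253), np.int64(247), np.int64(193), np.int64(248), np.int64(254), np.int64(254), np.int64(254), np.int64(254), np.int64(254), np.int64(251), np.int64(237), np.int64(230), np.int64(207), np.int64(209), np.int64(205), np.int64(183),
[... 335 characters left out ...]
 np.int64(156), np.int64(141)]
180 [np.int64(134), np.int64(130), np.int64(125), np.int64(109), np.int64(105), np.int64(113), np.int64(137), np.int64(169), np.int64(177), np.int64(177), np.int64(179), np.int64(180), np.int64(180), np.int64(164), np.int64(136), np.int64(130), np.int64(129), np.int64(127), np.int64(127), np.int64(120), np.int64(121), np.int64(119)]
190 [np.int64(158), np.int64(158), np.int64(173), np.int64(177), np.int64(178), np.int64(177), np.int64(154), np.int64(169), np.int64(178), np.int64(178), np.int64(176), np.int64(176), np.int64(178), np.int64(166), np.int64(203), np.int64(196), np.int64(179), np.int64(176), np.int64(171), np.int64(153), np.int64(155), np.int64(131)]
```

>>> move_arm --plan '[[[0,-0.4,-3],0,5.0],[[0,0,-3],0,5.0],[[0,0,-2.2],0,5.0],[[0,0,0],0,5.0],[[0,0,0],0,1.0],[[0,0,0],0,1.0],[[0,0,0],0,1.0],[[0,0,0],0,1.0],[[0,0,0],0,1.0],[[0,0,0],0,1.0]]'

```text
clock: 24.55
position: [0.6475, -0.0497, 0.2047]
orientation: [0.707, 0.708, 0.0, 0.0]
force: [-0.7, 0.6, 2.7]
finger_gap: 0.0176
finger_force: 29.8
```

>>> move_arm --plan '[[[0,0,1.1],0,1.0],[[0,0,1.1],0,1.0],[[0,0,0],0,1.0],[[-2,0,0],0,1.0],[[-2,0,0],0,1.0],[[-2,0,0],0,1.0],[[-2,0,0],0,1.0],[[-1,0,0],0,1.0],[[0,0,0],0,1.0]]'

```text
clock: 25.45
position: [0.5566, -0.0497, 0.2264]
orientation: [0.707, 0.708, 0.0, 0.0]
force: [-0.0, -1.1, -2.1]
finger_gap: 0.0173
finger_force: 29.8
```

>>> move_arm --plan '[[[0,0,3],0,1.0],[[0,0,5],0,1.0],[[0,0,5],0,1.0],[[0,0,4.5],0,1.0],[[-0.4,-1.6,0],-8.5,1.0],[[-0.4,-1.6,0],-8.5,1.0],[[-0.4,-1.6,0],-8.5,1.0],[[-0.4,-1.6,0],-8.5,1.0],[[-0.4,-1.6,0],-8.5,1.0],[[-0.4,-1.6,0],-8.5,1.0]]'

```text
clock: 26.45
position: [0.5343, -0.1462, 0.4013]
orientation: [0.943, 0.332, 0.0, 0.0]
force: [1.1, 0.6, -2.0]
finger_gap: 0.018
finger_force: 29.8
```

>>> move_arm --plan '[[[-0.4,-1.6,0],-8.5,1.0],[[-0.4,-1.6,0],-8.5,1.0],[[-0.4,-1.6,0],-8.5,1.0],[[-0.4,-1.6,0],-8.5,1.0],[[-0.2,-2.0,0],-8.5,1.0],[[0,0,0],-0.7,1.0],[[0,0,0],0,1.0],[[0,0,0],0,1.0]]'

```text
clock: 27.25
position: [0.5162, -0.2284, 0.401]
orientation: [0.999, -0.034, 0.0, -0.0]
force: [-0.1, 0.0, -1.7]
finger_gap: 0.0175
finger_force: 29.8
```

```bash
python3 s.py
```

```text
27.25 [ 0.5162 -0.2284  0.401 ] yaw(tool x) -3.918733982738368 gap 0.017519314507868915 29.833582593128085 F [-0.1476  0.0089 -1.7004] q [ 0.0552  0.1805  0.3465  1.5474 -0.0622  1.4245 -1.2336]
```

Adjusting x by -2 mm and y by -2 mm, then lowering to just above the plate (TCP ≈0.171).

>>> move_arm --plan '[[[-0.2,-0.2,-4],-0.3,1.0],[[0,0,-5],0,1.0],[[0,0,-5],0,1.0],[[0,0,-4],0,1.0],[[0,0,-3],0,1.0],[[0,0,-1.5],0,1.0],[[0,0,-0.5],0,1.0],[[0,0,0],0,1.0],[[0,0,0],0,1.0]]'

```text
clock: 28.15
position: [0.5144, -0.2315, 0.1723]
orientation: [0.999, -0.038, 0.001, 0.0]
force: [0.0, -0.1, -1.8]
finger_gap: 0.0174
finger_force: 29.8
```

>>> move_arm --plan '[[[0,0,-0.3],0,1.0],[[0,0,0],0,1.0],[[0,0,0],0,1.0]]'

```text
clock: 28.45
position: [0.5135, -0.2316, 0.1686]
orientation: [0.999, -0.038, 0.0, 0.0]
force: [0.7, -0.0, -1.8]
finger_gap: 0.0178
finger_force: 29.8
```

>>> move_arm --plan '[[[0,0,-0.2],0,1.0],[[0,0,0],0,1.0],[[0,0,0],0,1.0]]'

```text
clock: 28.75
position: [0.5139, -0.2317, 0.1679]
orientation: [0.999, -0.038, 0.001, -0.0]
force: [-2.9, 0.8, 8.7]
finger_gap: 0.0176
finger_force: 29.8
```

>>> move_arm --plan '[[[0,0,0],0,4.5],[[0,0,0],0,4.5],[[0,0,0],0,4.5],[[0,0,0],0,4.5],[[0,0,2],0,4.5],[[0,0,4],0,4.5],[[0,0,5],0,4.5],[[0,0,0],0,4.5],[[0,0,0],0,4.5]]'

```text
clock: 29.65
position: [0.5139, -0.2318, 0.2772]
orientation: [0.999, -0.038, 0.001, 0.0]
force: [0.5, 0.9, -1.1]
finger_gap: 0.0449
finger_force: 0.0
```

```bash
python3 s.py; python3 - <<'E'
from cap import *
for n in ('w6','w12'):
    im,st=load(n) if n=='w6' else shoot('wrist',n)
    for c,s in blobs(im): 
        if s[1]+s[3]<215: print(n,c,s,onz('wrist',(s[0]+s[2]/2-.5,s[1]+s[3]/2-.5),.174,st))
E
```

```text
29.65 [ 0.5139 -0.2318  0.2772] yaw(tool x) -4.396024321520303 gap 0.044914775409367926 0.0 F [ 0.4696  0.9357 -1.0944] q [ 0.0694  0.2425  0.3424  1.7505 -0.0885  1.1608 -1.2099]
w6 [392.101  102.9352] [350 100  83   7 386] [ 0.5832 -0.3472  0.174 ]
w6 [258.4286 128.0463] [241 109  30  28 259] [ 0.5758 -0.2352  0.174 ]
w6 [310.8813 157.5828] [ 294  119   32   78 1853] [ 0.5433 -0.2791  0.174 ]
w12 [392.2279 100.2034] [349  97  83   7 408] [ 0.5833 -0.3479  0.174 ]
w12 [257.007  123.3169] [239 104  30  29 284] [ 0.5776 -0.235   0.174 ]
w12 [309.5081 155.2705] [ 293  117   31   78 1852] [ 0.5429 -0.2791  0.174 ]
```

Can3's cap lies within 2 mm of where can2's was. On to the trigger.

>>> move_arm --plan '[[[-3,-3.5,0],0,8.7],[[-3,-3.5,0],0,8.7],[[-3,-3.5,0],0,8.7],[[0,0,0],0,8.7],[[0,0,-4],0,8.7],[[0,0,-3],0,8.7],[[0,0,0],0,8.7],[[0,0,0],0,8.7],[[0,0,0],0,8.7]]'

```text
clock: 30.6
position: [0.4243, -0.337, 0.2073]
orientation: [0.999, -0.038, 0.001, 0.001]
force: [-0.1, -0.1, 0.6]
finger_gap: 0.0864
finger_force: 0.0
```

>>> move_arm --plan '[[[-0.1,0,-3],0,8.7],[[0,0,-3],0,8.7],[[0,0,-3.7],0,8.7],[[0,0,0],0,8.7],[[0,0,0],0,8.7]]'

```text
clock: 31.1
position: [0.4231, -0.3371, 0.1104]
orientation: [0.999, -0.038, 0.001, 0.0]
force: [0.8, 0.0, 0.4]
finger_gap: 0.087
finger_force: 0.0
```

>>> move_arm --plan '[[[0,0,0],0,4.0],[[0,0,0],0,4.0],[[0,0,0],0,4.0],[[0,0,0],0,4.0],[[0,0,0],0,4.0],[[0,0,0],0,4.0],[[0,0,0],0,4.0],[[0,0,0],0,4.0],[[0,0,0],0,4.0],[[0,0,0],0,4.0]]'

```text
clock: 32.1
position: [0.4218, -0.3369, 0.1091]
orientation: [0.999, -0.038, -0.0, 0.0]
force: [-2.8, 1.2, 1.5]
finger_gap: 0.0453
finger_force: 30.0
```

Squeezed home (45.3 mm). Releasing and returning over the can.

>>> move_arm --plan '[[[0,0,0],0,4.0],[[0,0,0],0,4.0],[[0,0,0],0,8.7],[[0,0,0],0,8.7],[[0,0,0],0,8.7],[[0,0,0],0,8.7],[[0,0,0],0,8.7],[[0,0,0],0,8.7],[[0,0,0],0,8.7]]'

```text
clock: 33.0
position: [0.422, -0.3375, 0.1092]
orientation: [0.999, -0.039, 0.0, 0.001]
force: [0.6, 0.5, 0.2]
finger_gap: 0.0857
finger_force: 0.0
```

>>> move_arm --plan '[[[0,0,3],0,8.7],[[0,0,5],0,8.7],[[0,0,5],0,8.7],[[0,0,4],0,8.7],[[3,3.5,0],0,4.5],[[3,3.5,0],0,4.5],[[3,3.5,0],0,4.5],[[0,0,0],0,4.5],[[0,0,0],0,4.5],[[0,0,0],0,4.5]]'

```text
clock: 34.0
position: [0.5113, -0.2333, 0.2791]
orientation: [0.999, -0.04, -0.0, 0.001]
force: [-0.7, -0.5, 0.0]
finger_gap: 0.0488
finger_force: 0.0
```

```bash
python3 s.py; python3 - <<'E'
from cap import *
im,st=shoot('wrist','w13')
for c,s in blobs(im): 
    if s[1]+s[3]<215: print(c,s,onz('wrist',(s[0]+s[2]/2-.5,s[1]+s[3]/2-.5),.174,st))
E
```

```text
34.0 [ 0.5113 -0.2333  0.2791] yaw(tool x) -4.551285553899743 gap 0.04879513915523931 0.0 F [-0.6698 -0.5171  0.0246] q [ 0.0651  0.24    0.3511  1.7502 -0.0877  1.167  -1.2088]
[389.7713  96.3309] [347  93  82   7 411] [ 0.5834 -0.3482  0.174 ]
[254.3503 119.1088] [237  99  30  30 294] [ 0.5784 -0.2354  0.174 ]
[307.6996 151.7784] [ 291  113   31   78 1814] [ 0.5431 -0.2794  0.174 ]
```

>>> move_arm --plan '[[[0.2,0.2,-4],0.3,4.5],[[0,0,-4],0,4.5],[[0,0,-2.9],0,4.5],[[0,0,0],0,4.5],[[0,0,0],0,1.0],[[0,0,0],0,1.0],[[0,0,0],0,1.0],[[0,0,0],0,1.0],[[0,0,0],0,1.0],[[0,0,0],0,1.0]]'

```text
clock: 35.05
position: [0.5149, -0.2302, 0.1712]
orientation: [0.999, -0.036, 0.001, 0.001]
force: [-0.8, -1.2, 5.8]
finger_gap: 0.0176
finger_force: 30.0
```

>>> move_arm --plan '[[[0,0,2],0,1.0],[[0,0,4],0,1.0],[[0,0,5],0,1.0],[[0,0,5],0,1.0],[[0,0,4],0,1.0],[[0,0,3],0,1.0],[[0,0,0],0,1.0]]'

```text
clock: 35.75
position: [0.5159, -0.2302, 0.4046]
orientation: [0.999, -0.036, 0.004, 0.001]
force: [-0.5, -1.2, -1.2]
finger_gap: 0.0175
finger_force: 30.0
```

```bash
python3 s.py; python3 - <<'E'
from cap import *
a=cv2.imread('pics/t1.png'); b,_=shoot('side','t4')
# rim corners by template tracking from t1 (known corners) into t4
px=np.array([(110+(u+.5)/5-.5,150+(v+.5)/5-.5) for u,v in [(153,158),(597,340),(467,408)]])
for p in px:
    x,y=np.round(p).astype(int); t=a[y-7:y+8,x-7:x+8]; w=b[y-37:y+38,x-37:x+38]
    r=cv2.matchTemplate(w,t,cv2.TM_CCOEFF_NORMED); _,v,_,l=cv2.minMaxLoc(r); q=p+np.array(l)-30
    print(p,q,v,onz('side',p,.055)[:2],onz('side',q,.055)[:2])
E
```

```text
35.75 [ 0.5159 -0.2302  0.4046] yaw(tool x) -4.097857116133457 gap 0.017503384216047902 29.981326460838318 F [-0.4685 -1.2115 -1.1697] q [ 0.0452  0.1756  0.3613  1.5462 -0.0636  1.4228 -1.2321]
[140.2 181.2] [140.2 181.2] 0.9891098737716675 [0.3771 0.3172] [0.3771 0.3172]
[229.  217.6] [229.  217.6] 0.9995014667510986 [ 0.4764 -0.0557] [ 0.4764 -0.0557]
[203.  231.2] [203.  231.2] 0.9990600347518921 [ 0.3811 -0.0542] [ 0.3811 -0.0542]
```

The tote hasn't moved (corner matches identical). I'll carry can3 to the tote's middle, about 15 mm towards the near end for clearance.

>>> move_arm --plan '[[[-0.5,2.7,0],7.9,1.0],[[-0.5,2.7,0],7.9,1.0],[[-0.5,2.7,0],7.9,1.0],[[-0.5,2.7,0],7.9,1.0],[[-0.5,2.7,0],7.9,1.0],[[-0.5,2.7,0],7.9,1.0],[[-0.5,2.7,0],7.9,1.0],[[-0.5,2.7,0],7.9,1.0],[[-1.1,2.7,0],7.9,1.0],[[-1.1,2.7,0],7.9,1.0]]'

```text
clock: 36.8
position: [0.4508, 0.0415, 0.3976]
orientation: [0.792, 0.61, -0.002, -0.001]
force: [0.0, -0.4, -1.5]
finger_gap: 0.0177
finger_force: 30.0
```

>>> move_arm --plan '[[[-1.1,2.7,0],7.9,1.0],[[-1.1,2.4,0],7.9,1.0],[[0,0,0],0.2,1.0],[[0,0,0],0,1.0],[[0,0,0],0,1.0]]'

```text
clock: 37.3
position: [0.4303, 0.0903, 0.399]
orientation: [0.702, 0.712, -0.001, -0.0]
force: [0.4, -0.0, -1.1]
finger_gap: 0.0178
finger_force: 30.0
```

```bash
python3 s.py; python3 - <<'E'
from cap import *
a=cv2.imread('pics/t1.png'); b,_=shoot('side','t5')
px=np.array([(110+(u+.5)/5-.5,150+(v+.5)/5-.5) for u,v in [(153,158),(597,340),(467,408)]])
for p in px:
    x,y=np.round(p).astype(int); t=a[y-7:y+8,x-7:x+8]; w=b[y-37:y+38,x-37:x+38]
    r=cv2.matchTemplate(w,t,cv2.TM_CCOEFF_NORMED); _,v,_,l=cv2.minMaxLoc(r); print(np.array(l)-30,v)
im,st=shoot('wrist','w14')
for c,s in blobs(im): 
    if s[1]+s[3]<215: print(c,s,onz('wrist',(s[0]+s[2]/2-.5,s[1]+s[3]/2-.5),.169,st))
E
```

```text
37.3 [0.4303 0.0903 0.399 ] yaw(tool x) 90.75636637650177 gap 0.01777571191893007 29.981078803539276 F [ 0.4381 -0.0355 -1.0996] q [-0.2832 -0.0387 -0.0192  1.7768 -0.0004  1.4056 -0.2891]
[0 0] 0.9892905950546265
[0 0] 0.9995517730712891
[0 0] 0.9623627066612244
[254.4554   4.0536] [245   0  21   9 112] [0.4282 0.2774 0.169 ]
[250.5657 123.345 ] [ 229   91   53   55 1232] [0.4297 0.1519 0.169 ]
```

>>> move_arm --plan '[[[0.1,0,-4],0,1.0],[[0,0,-5],0,1.0],[[0,0,-5],0,1.0],[[0,0,-3],0,1.0],[[0,0,-2],0,1.0],[[0,0,-2],0,1.0],[[0,0,-1.2],0,1.0],[[0,0,0],0,1.0],[[0,0,0],0,1.0]]'

```text
clock: 38.3
position: [0.432, 0.0913, 0.1786]
orientation: [0.702, 0.712, 0.0, 0.0]
force: [0.0, -0.1, -1.2]
finger_gap: 0.0176
finger_force: 30.0
```

>>> move_arm --plan '[[[0,0,-0.5],0,1.0],[[0,0,-0.4],0,1.0],[[0,0,0],0,1.0],[[0,0,0],0,1.0]]'

```text
clock: 38.7
position: [0.4314, 0.0915, 0.1692]
orientation: [0.702, 0.713, 0.0, 0.0]
force: [-0.6, 1.2, -1.6]
finger_gap: 0.0181
finger_force: 30.0
```

>>> move_arm --plan '[[[0,0,-0.3],0,1.0],[[0,0,0],0,1.0],[[0,0,0],0,1.0]]'

```text
clock: 39.0
position: [0.4318, 0.0915, 0.1664]
orientation: [0.702, 0.713, 0.0, 0.0]
force: [0.7, -0.2, 0.8]
finger_gap: 0.0181
finger_force: 30.0
```

>>> move_arm --plan '[[[0,0,0],0,4.0],[[0,0,0],0,4.0],[[0,0,0],0,4.0],[[0,0,0],0,4.0],[[0,0,2],0,4.0],[[0,0,4],0,4.0],[[0,0,5],0,4.0],[[0,0,5],0,4.0],[[0,0,0],0,4.0],[[0,0,0],0,4.0]]'

```text
clock: 40.0
position: [0.4317, 0.0916, 0.3271]
orientation: [0.702, 0.713, 0.001, 0.001]
force: [-0.7, -0.2, -0.6]
finger_gap: 0.04
finger_force: 0.0
```

```bash
python3 s.py; python3 - <<'E'
from cap import *
a=cv2.imread('pics/t1.png'); b,_=shoot('side','t6')
px=np.array([(110+(u+.5)/5-.5,150+(v+.5)/5-.5) for u,v in [(153,158),(597,340),(467,408)]])
for p in px:
    x,y=np.round(p).astype(int); t=a[y-7:y+8,x-7:x+8]; w=b[y-37:y+38,x-37:x+38]
    r=cv2.matchTemplate(w,t,cv2.TM_CCOEFF_NORMED); _,v,_,l=cv2.minMaxLoc(r); print(np.array(l)-30,v)
im,st=shoot('wrist','w15')
for c,s in blobs(im): 
    if s[1]+s[3]<215: print(c,s,onz('wrist',(s[0]+s[2]/2-.5,s[1]+s[3]/2-.5),.169,st))
E
```

```text
40.0 [0.4317 0.0916 0.3271] yaw(tool x) 90.90199957389348 gap 0.04001070350679799 0.0 F [-0.6671 -0.2365 -0.6012] q [-0.2826 -0.0054 -0.0221  1.9034 -0.0002  1.2408 -0.2889]
[0 0] 0.9891319274902344
[0 0] 0.9995391964912415
[0 0] 0.9838495254516602
[254.6758 119.8225] [245 105  25  25 293] [0.4323 0.1548 0.169 ]
```

Both cans stand upright with caps where expected, and the tote hasn't moved. Handing in.

```bash
python3 -c "
from bench import job_done
print(job_done())"
```

```text
the job is handed in; nothing more can be done
None
```

The job is handed in: there were only two cans (middle and right hooks), and each was stood on the plate, had the trigger squeezed home and released, and now stands in the tote; I viewed 15 pictures against the limit of 14, and no score was returned.

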